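Open the pump of a pastry filler whose thread hand nobody remembers

TASK

Open the pump of the pastry filler that stands on the black baking tray: draw its keeper pin up out of the bore, hang the pin by its collar in the side notch of the bracket beside it and let go of it, then unscrew the cap. Nobody remembers whether this cap has a right-hand or a left-hand thread, so try it one way and, if it does not give, the other, never forcing it; lift it off and finish still holding it in the gripper, level and still, well clear above its own pump so that it drips back into it. Leave the other filler with its cap and pin, and the things around, alone.

Things in the scene. Friction and masses are not known exactly. Their poses are not given: they have to be found in the camera images.
- tray: Black steel baking tray 360 x 260 mm, rim 19 mm high, fixed flat on the table under the filler to be opened. Origin at the centre of its underside; that filler's origin is about 65 to 100 mm from it, on the robot's side; the other filler is over 300 mm away
- filler_1: Rotary pastry filler 1, fixed: steel housing 245 x 130 mm, 80 high; round pump head 78 mm across; two thin spouts to the front (-x); round hopper 110 mm across at the back, 168 mm high, its axis 135 mm behind the cap's. Origin on the table below the cap's axis; x to the hopper, z up. Both fillers look the same; which one stands on the tray changes
- cap_1_bar (a point): Centre of the grip bar on filler 1's cap. White plastic screw cap, 0.15-0.3 kg: ribbed skirt 67 mm across; upright bar 50 mm long (this point's x), 14 thick (y), from 18.5 mm below (the cap's crown) to 12 above this point. Screwed home: x along the filler's x, point 49.5 mm above neck_1. A fork at the skirt's foot, on the -y side, reaches 61 mm from the axis, straddles the pin and stops the cap turning
- pin_1_knob (a point): Centre of the knob of filler 1's upright steel keeper pin, z along the pin, 60 g. Knob 18 mm across, from 18 mm below to 17 above this point; collar 20 across, underside 21 mm below; shank 8 across, its end 55 mm below this point. At the start it is 22 mm deep in a 9.5 mm bore at the filler's (0, -52 mm), between the cap's fork prongs, this point 33 mm above neck_1
- notch_1 (a point): Filler 1's pin park: centre of a notch in a bracket on the pump head's -y side, at the bracket's top face, 90 mm above the table, 84 mm from the cap's axis; axes as the filler's. Slot 12 mm wide, open to -y (edge 23 mm away), closed 5 mm to +y; bracket 5 thick, 40 wide in x. Enter from -y; a parked pin hangs by its collar, knob centre 21 mm above this point
- neck_1 (a point): Centre of filler 1's neck (hidden by the cap, 25 mm high) level with the pump head's top, 115 mm above table; axes as filler's. Thread: right way, the cap eases up 3 mm, is free from 0.75 to 1.05 rad (best 0.9), lifts straight off; wrong way, it is tight at 0.1 rad and fingers slip on the bar; twisting on past 0.5 rad hurts it. 5 N spring under it. One filler is right-, the other left-handed, unseen
- filler_2: Rotary pastry filler 2, fixed: steel housing 245 x 130 mm, 80 high; round pump head 78 mm across; two thin spouts to the front (-x); round hopper 110 mm across at the back, 168 mm high, its axis 135 mm behind the cap's. Origin on the table below the cap's axis; x to the hopper, z up. Both fillers look the same; which one stands on the tray changes
- cap_2_bar (a point): Centre of the grip bar on filler 2's cap. White plastic screw cap, 0.15-0.3 kg: ribbed skirt 67 mm across; upright bar 50 mm long (this point's x), 14 thick (y), from 18.5 mm below (the cap's crown) to 12 above this point. Screwed home: x along the filler's x, point 49.5 mm above neck_2. A fork at the skirt's foot, on the -y side, reaches 61 mm from the axis, straddles the pin and stops the cap turning
- pin_2_knob (a point): Centre of the knob of filler 2's upright steel keeper pin, z along the pin, 60 g. Knob 18 mm across, from 18 mm below to 17 above this point; collar 20 across, underside 21 mm below; shank 8 across, its end 55 mm below this point. At the start it is 22 mm deep in a 9.5 mm bore at the filler's (0, -52 mm), between the cap's fork prongs, this point 33 mm above neck_2
- notch_2 (a point): Filler 2's pin park: centre of a notch in a bracket on the pump head's -y side, at the bracket's top face, 90 mm above the table, 84 mm from the cap's axis; axes as the filler's. Slot 12 mm wide, open to -y (edge 23 mm away), closed 5 mm to +y; bracket 5 thick, 40 wide in x. Enter from -y; a parked pin hangs by its collar, knob centre 21 mm above this point
- neck_2 (a point): Centre of filler 2's neck (hidden by the cap, 25 mm high) level with the pump head's top, 115 mm above table; axes as filler's. Thread: right way, the cap eases up 3 mm, is free from 0.75 to 1.05 rad (best 0.9), lifts straight off; wrong way, it is tight at 0.1 rad and fingers slip on the bar; twisting on past 0.5 rad hurts it. 5 N spring under it. One filler is right-, the other left-handed, unseen
- jam_jar: bystander: closed jam jar 60 mm across and 95 mm high, origin under its centre
- tin_cup: bystander: steel cup 64 mm across and 75 mm high, origin under its centre
- pastry_brush: bystander: pastry brush 190 mm long lying on the table, origin under its middle

How it is judged:
By the outcome, as a careful person would: the job done as asked, in the order asked, and still so for the second after the job is handed in, while the arm keeps its last pose, push and grip.
It also fails if it takes over 64 s, if anything falls off the work surface, if the arm or the gripper's body presses on something with over 40 N, if the wrist force passes 120 N, or if a joint passes its speed limit or range.

ROBOT

A 6-joint arm with a two-finger parallel gripper is mounted at the origin on the work surface. World frame = base frame: x ahead of the robot, y to its left, z up, the work surface at z = 0. Lengths are in mm, angles in rad, forces in N, time in s.
With the tool pointing down it reaches from about 350 to 875 mm from the base axis. Payload 4.2 kg.
Tool frame: the origin (TCP) lies between the finger pads; the fingertips stand 11 mm ahead of it and the grasp point (between the pads) lies 8 mm behind it; z points along the fingers, y is the direction in which the jaws open and shut (so a half turn about z gives the same grasp; the last joint's range is limited). The gripper opens to 85 mm and grips with 20 to 120 N. Pads are 22 mm wide; open, the fingers measure 114 mm over their backs; the gripper's body (76 mm by 85 mm) begins 54 mm behind the grasp point. The pads swing forward as they close: fully open they stand 13 mm farther back than shut.
Start: joints at [1.462, 0.385, 0.008, 0, -1.194, -0.259], TCP at [224.694, 583.191, 242.312] pointing down, gripper open.
Joint ranges: [-3.14, 3.14], [-1.21, 2.06], [-1.07, 1.41], [-3.16, 2.05], [-2.99, -0.16], [-3.1, 3.1]. Speed limits (rad/s): [2.79, 2.79, 3.14, 3.14, 3.14, 3.14].

INTERFACE

Orientations are given as a unit quaternion [x, y, z, w].
In Python, from bench import * gives the robot as it stands.
- The arm moves only by the tool servo_tool, never from a script. Its argument "rows" is a list of rows, each a list of 7 numbers: the opening, from 0 (shut) to 1 (fully open), then the shift along the tool's x, y, z in cm, then the turn, a rotation vector about the tool's x, y, z in degrees. A call has 1 to 12 rows; each row shifts and turns the commanded pose from where the row before left it, along the tool's axes as they then stand; what a row does not reach is not made up. A row lasts 1/10 s, in which the tool goes at most 50 mm and 8.59 degrees, less where a joint would pass 70% of its speed; a pose out of reach is approached as far as the arm can. A call is refused whole if a number of a shift passes 5 or a number of a turn 8.59, either way. A call with a gripper value outside its range is refused whole. The fingers move at their own pace and stop on an object; the grip force is fixed at half the most. Time passes only in rows, so rows that do not move let the fingers close. It gives the time, the measured TCP pose, the force and the opening at its end, in the units of the state.
- read_state(): the state, without advancing time (a new reading comes with each control period).
- get_image(name): name is "side" or "top"; returns a dict with "image" (420x560x3 uint8, red, green, blue), "mtx" (3x3 intrinsics, pixels), "k1" (the pictures are not rectified: a ray, as slopes to the right and down, at radius r is drawn at 1 + k1 r^2 times it, then the intrinsics apply), "extrinsics" (4x4, takes a point from camera to world coordinates). Camera axes: x right, y up, looking along -z (the intrinsics and any distortion apply to the point x, -y, -z); pixel columns grow to the right and rows downward; lengths in mm; the calibration is good to about 2 mm. A picture is of the moment at which its call begins. There is no depth.
- job_done(): hands the job in, once; it reports no verdict.
The state is a dict: "clock": time; "joints": joint angles; "joint_vel": joint speeds; "joint_efforts": joint torques, N m; "position": TCP position; "ee_rot": TCP orientation; "contact_force": force on the tool from outside, world axes, zero at the start; "wrist_torque": the same for the moment, N m; "gripper_width": finger opening in mm.
Only numpy, scipy, OpenCV 4.12 (cv2) and the standard library are available. Lean on these libraries where they do the work, as an engineer would, in place of code of your own. Each camera call takes 0.05 s, during which the arm holds its last target. There are 200 camera calls.

## Working session

There is one attempt and no reset: what is moved stays moved. The work goes in short steps, Python scripts to look and compute and a tool call to move; the robot and the scene stay as the last step left them, time stands still between calls to the robot, and variables do not carry over. Pictures are saved under pics/ and viewed, about 8 in all and at most 12, crops included, and the job is handed in when it is done.

Besides the shell and the picture viewer there is one more tool, called after "Request:" in YAML: its name, and indented under it one key for each argument. servo_tool: Moves the arm, as the interface text tells. Its arguments: {"type":"object","properties":{"rows":{"type":"array","items":{"type":"array","items":{"type":"number"}}}},"required":["rows"]}

```bash
mkdir -p pics; ls
cat > h.py <<'E'
from bench import *
import numpy as np, cv2
from scipy.spatial.transform import Rotation as R
def ray(im,u,v):
    K=im["mtx"];k=im["k1"]
    d=np.array([(u-K[0][2])/K[0][0],(v-K[1][2])/K[1][1]]);s=d.copy()
    for _ in range(20): s=d/(1+k*(s@s))
    E=np.array(im["extrinsics"]);r=E[:3,:3]@np.array([s[0],-s[1],-1.]);return E[:3,3],r
def onz(im,u,v,z):
    o,r=ray(im,u,v);return o+r*(z-o[2])/r[2]
def proj(im,p):
    E=np.array(im["extrinsics"]);c=E[:3,:3].T@(np.array(p)-E[:3,3]);s=np.array([c[0],-c[1]])/-c[2]
    s=s*(1+im["k1"]*(s@s));K=im["mtx"];return np.array([K[0][0]*s[0]+K[0][2],K[1][1]*s[1]+K[1][2]])
def save(im,n,crop=None,f=1):
    a=im["image"]
    if crop: a=a[crop[1]:crop[3],crop[0]:crop[2]]
    cv2.imwrite(n,cv2.resize(np.ascontiguousarray(a[:,:,::-1]),None,fx=f,fy=f,interpolation=cv2.INTER_CUBIC))
E
python3 - <<'E'
from h import *
for n in("top","side"):
    im=get_image(n);save(im,f"pics/{n}0.png",None,1.42);print(n,im["mtx"],im["k1"],np.round(im["extrinsics"],3))
print(read_state())
E
```

```text
pics
top [[472.62158242   0.         288.54062731]
 [  0.         472.62158242 216.66065878]
 [  0.           0.           1.        ]] -0.04084759145868376 [[-2.200000e-02  9.860000e-01 -1.650000e-01  3.648870e+02]
 [-1.000000e+00 -2.200000e-02  5.000000e-03  4.732600e+01]
 [ 2.000000e-03  1.650000e-01  9.860000e-01  1.274236e+03]
 [ 0.000000e+00  0.000000e+00  0.000000e+00  1.000000e+00]]
side [[380.12585563   0.         279.14355001]
 [  0.         380.12585563 211.39064405]
 [  0.           0.           1.        ]] -0.059084747624127736 [[ 6.76000e-01  4.67000e-01 -5.70000e-01  7.83180e+01]
 [-7.37000e-01  4.09000e-01 -5.38000e-01 -4.18759e+02]
 [-1.80000e-02  7.84000e-01  6.21000e-01  6.59114e+02]
 [ 0.00000e+00  0.00000e+00  0.00000e+00  1.00000e+00]]
{'clock': 0.1, 'joints': array([ 1.46159087e+00,  3.85484898e-01,  6.75043069e-03, -4.30418011e-04,
       -1.19399483e+00, -2.58573795e-01]), 'joint_vel': array([-0.00102005, -0.0021058 ,  0.00205969, -0.00074273,  0.00044716,
        0.00281862]), 'joint_efforts': array([-9.67827473e-04, -3.93316376e+01,  1.88931763e+01,  4.19801205e+00,
       -2.53793834e-03,  3.91759542e-06]), 'position': array([224.53429652, 582.73571206, 241.3237463 ]), 'ee_rot': array([ 9.83124897e-01, -1.82932945e-01, -1.27362989e-04,  9.78716654e-04]), 'contact_force': array([ 0.37242016,  0.3787055 , -0.56512129]), 'wrist_torque': array([-0.03615238,  0.04390308,  0.03776698]), 'gripper_width': 85.76432233875084}
```

View pics/top0.png

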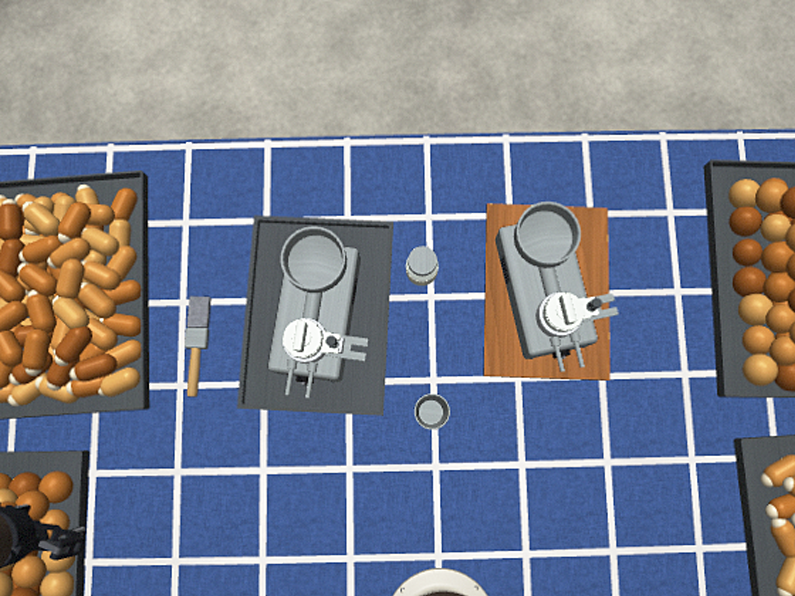

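View pics/side0.png

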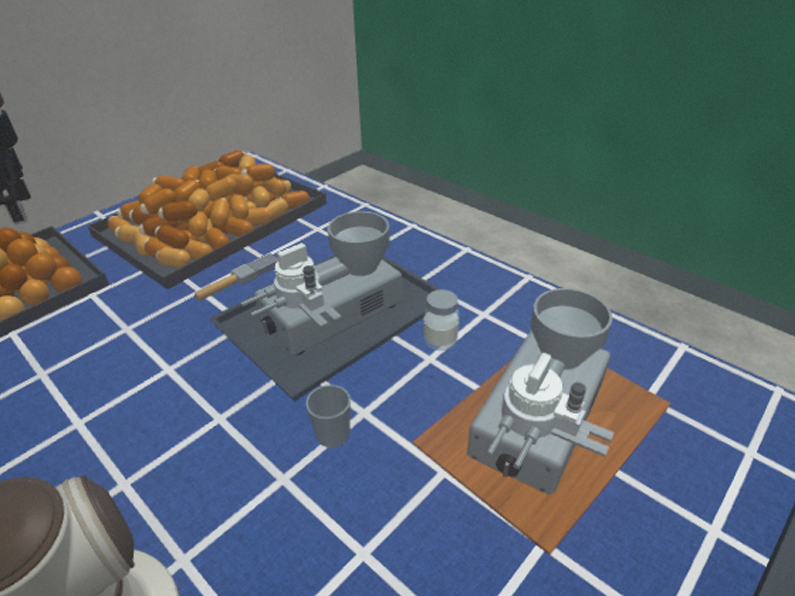

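The target is the left filler on the black tray: in the top view (scaled 1.42) the cap is at about (303,338), the pin at (332,342), the notch at (354,348) and the hopper at (314,259). The other filler is on a wooden board. Next I'll take one enlarged crop of both views.

Run:
```python
from h import *
t=get_image("top");s=get_image("side")
a=t["image"][150:290,180:275];b=s["image"][140:250,150:290]
A=cv2.resize(a,None,fx=4.2,fy=4.2,interpolation=cv2.INTER_CUBIC);B=cv2.resize(b,None,fx=2.85,fy=2.85,interpolation=cv2.INTER_CUBIC)
c=np.zeros((600,800,3),np.uint8);c[:588,:399]=A[:588,:399];c[:B.shape[0],401:401+B.shape[1]]=B[:,:399]
cv2.imwrite("pics/crop1.png",c[:,:,::-1])
```

```text
(no output)
```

View pics/crop1.png

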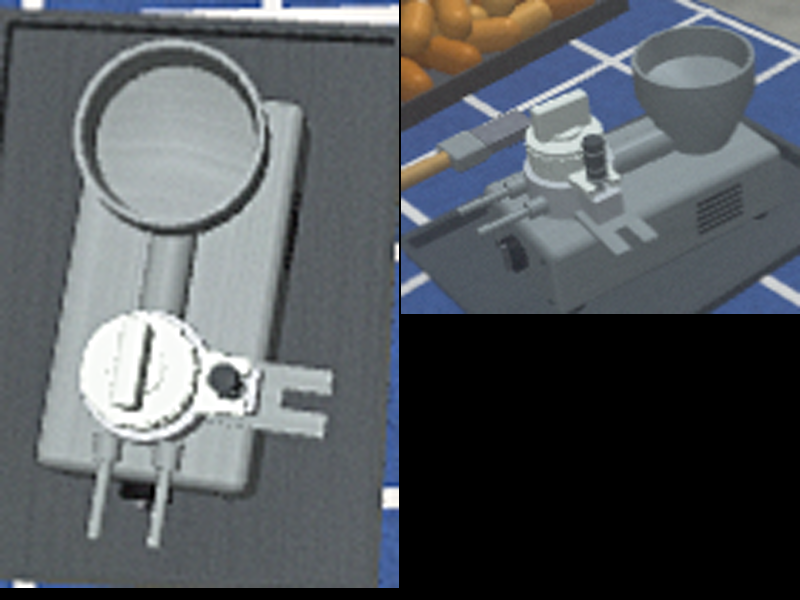

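Run:
```python
from h import *
t=get_image("top");s=get_image("side")
T=lambda x,y:((x+.5)/4.2+180-.5,(y+.5)/4.2+150-.5)
S=lambda x,y:((x-401+.5)/2.85+150-.5,(y+.5)/2.85+140-.5)
P={}
for n,z,a,b in[("hop",168,(171,136),(694,59)),("bar",176.5,(133,363),(561,104)),("pin",165,(227,374),(594,139)),("edge",90,(328,405),(640,236)),]:
    p=onz(t,*T(*a),z);q=onz(s,*S(*b),z);print(n,p.round(1),q.round(1));P[n]=(p+q)/2
# body-frame fit
L={"hop":(135,0),"bar":(0,0),"pin":(0,-52),"edge":(0,-107)}
A=np.array([L[k] for k in L],float);B=np.array([P[k][:2] for k in L])
a0=A.mean(0);b0=B.mean(0);H=(A-a0).T@(B-b0);yaw=np.arctan2(H[0,1]-H[1,0],H[0,0]+H[1,1])
Rm=np.array([[np.cos(yaw),-np.sin(yaw)],[np.sin(yaw),np.cos(yaw)]]);o=b0-Rm@a0
print("yaw",np.degrees(yaw),"o",o.round(1));print("res",(B-(A@Rm.T+o)).round(1))
for n,l in dict(pin=(0,-52),notch=(0,-84),pre=(0,-125)).items():print(n,(o+Rm@l).round(1))
```

```text
hop [638.1 203.2 168. ] [637.2 197.4 168. ]
bar [506.6 223.  176.5] [506.  218.5 176.5]
pin [500.7 171.9 165. ] [501.1 172.9 165. ]
edge [489.8 119.9  90. ] [499.8 126.8  90. ]
yaw -9.029919162680677 o [507.8 223.8]
res [[-3.5 -2.3]
 [-1.5 -3. ]
 [ 1.2 -0. ]
 [ 3.8  5.2]]
pin [499.7 172.4]
notch [494.6 140.8]
pre [488.2 100.3]
```

Request:
servo_tool:
  rows:
    - [1, 3.38, 2.37, 0, 0, 0, 0]
    - [1, 3.38, 2.37, 0, 0, 0, 0]
    - [1, 3.38, 2.37, 0, 0, 0, 0]
    - [1, 3.38, 2.37, 0, 0, 0, 0]
    - [1, 3.38, 2.37, 0, 0, 0, 0]
    - [1, 3.38, 2.37, 0, 0, 0, 0]
    - [1, 3.38, 2.37, 0, 0, 0, 0]
    - [1, 3.38, 2.37, 0, 0, 0, 0]
    - [1, 3.38, 2.37, 0, 0, 0, 0]
    - [1, 3.38, 2.37, 0, 0, 0, 0]
    - [1, 3.38, 2.37, 0, 0, 0, 0]
    - [1, 3.38, 2.37, 0, 0, 0, 0]

```text
clock: 1.5
position: [501.6, 170.5, 242.5]
ee_rot: [0.983, -0.183, 0.0, -0.0]
contact_force: [1.2, 0.5, -0.1]
gripper_width: 85.5
```

Request:
servo_tool:
  rows:
    - [0.6, 0, 0, 0, 0, 0, 7.8]
    - [0.6, 0, 0, 0, 0, 0, 7.8]
    - [0.6, 0, 0, 0, 0, 0, 7.8]
    - [0.6, 0, 0, 0, 0, 0, 7.8]
    - [0.6, 0, 0, 0, 0, 0, 7.8]
    - [0.6, 0, 0, 0, 0, 0, 7.8]
    - [0.6, 0, 0, 0, 0, 0, 7.8]
    - [0.6, 0, 0, 0, 0, 0, 7.8]
    - [0.6, 0, 0, 0, 0, 0, 7.8]
    - [0.6, 0, 0, 0, 0, 0, 7.8]
    - [0.6, 0, 0, 0, 0, 0, 0]
    - [0.6, 0, 0, 0, 0, 0, 0]

```text
clock: 2.7
position: [500.9, 172.0, 242.3]
ee_rot: [-0.65, 0.76, 0.0, 0.0]
contact_force: [0.3, -0.1, 0.4]
gripper_width: 51.1
```

```bash
cat >> h.py <<'E'
def rep(target=None,yaw=None):
    s=read_state();r=R.from_quat(s["ee_rot"]);M=r.as_matrix()
    print("t",round(s["clock"],2),"p",s["position"].round(1),"yawx",np.degrees(np.arctan2(M[1,0],M[0,0])).round(1),"tilt",np.degrees(np.arccos(-M[2,2])).round(2),"F",s["contact_force"].round(1),"T",s["wrist_torque"].round(2),"w",round(s["gripper_width"],1),"j",s["joints"].round(2))
    if target is not None: print("tool shift cm",(M.T@(np.array(target)-s["position"])/10).round(2))
    return s,M
E
python3 - <<'E'
from h import *
rep([500,172,240])
t=get_image("top");s=get_image("side")
a=t["image"][190:290,180:275];b=s["image"][110:250,150:290]
A=cv2.resize(a,None,fx=4.2,fy=4.2,interpolation=cv2.INTER_CUBIC);B=cv2.resize(b,None,fx=2.85,fy=2.85,interpolation=cv2.INTER_CUBIC)
c=np.zeros((600,800,3),np.uint8);c[:A.shape[0],:399]=A[:,:399];c[:B.shape[0],401:401+B.shape[1]]=B[:,:399]
cv2.imwrite("pics/c2.png",c[:430,:,::-1])
E
```

```text
t 2.7 p [500.9 172.  242.3] yawx -98.9 tilt 0.0 F [ 0.3 -0.1  0.4] T [-0.04  0.02 -0.01] w 51.1 j [ 0.64  0.22 -0.23 -0.   -1.12 -0.79]
tool shift cm [0.01 0.09 0.23]
```

View pics/c2.png

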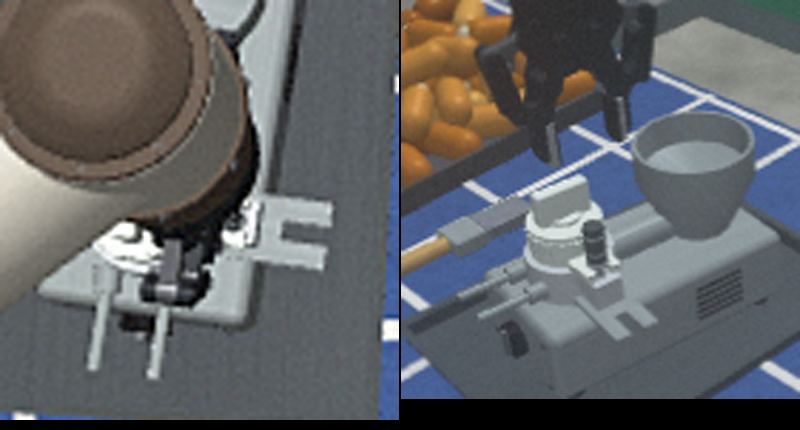

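Run:
```python
from h import *
s=get_image("side");S=lambda x,y:((x-401+.5)/2.85+150-.5,(y+.5)/2.85+110-.5)
for z in (231,236):print(onz(s,*S(554,162),z).round(1),onz(s,*S(620,138),z).round(1))
print(onz(s,*S(594,224),165).round(1), onz(s,*S(634,329),90).round(1))
```

```text
[478.4 180.7 231. ] [534.7 169.4 231. ]
[473.7 173.7 236. ] [529.4 162.6 236. ]
[501.6 173.4 165. ] [490.1 123.4  90. ]
```

Request:
servo_tool:
  rows:
    - [0.45, 0, 0, 2.5, 0, 0, 0]
    - [0.45, 0, 0, 2.5, 0, 0, 0]
    - [0.45, 0, 0, 2, 0, 0, 0]
    - [0.45, 0, 0, 1, 0, 0, 0]
    - [0.45, 0, 0, 1, 0, 0, 0]
    - [0.45, 0, 0, 0.8, 0, 0, 0]
    - [0.45, 0, 0, 0, 0, 0, 0]
    - [0.45, 0, 0, 0, 0, 0, 0]

```text
clock: 3.65
position: [501.3, 172.2, 144.8]
ee_rot: [-0.649, 0.761, -0.0, 0.0]
contact_force: [0.5, -0.4, 0.4]
gripper_width: 38.8
```

Run:
```python
from h import *
rep([501,172.5,144])
t=get_image("top");s=get_image("side")
a=t["image"][190:290,180:275];b=s["image"][110:250,150:290]
A=cv2.resize(a,None,fx=4.2,fy=4.2,interpolation=cv2.INTER_CUBIC);B=cv2.resize(b,None,fx=2.85,fy=2.85,interpolation=cv2.INTER_CUBIC)
c=np.zeros((600,800,3),np.uint8);c[:A.shape[0],:399]=A[:,:399];c[:B.shape[0],401:401+B.shape[1]]=B[:,:399]
cv2.imwrite("pics/c3.png",c[:430,:,::-1])
```

```text
t 3.65 p [501.3 172.2 144.8] yawx -99.1 tilt 0.05 F [ 0.5 -0.4  0.4] T [0.04 0.04 0.02] w 38.8 j [ 0.64  0.32 -0.36  0.   -0.89 -0.8 ]
tool shift cm [-0.03  0.03  0.08]
```

View pics/c3.png

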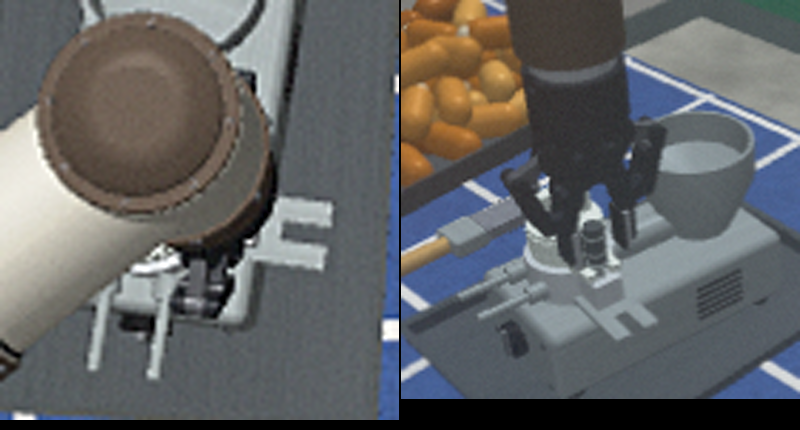

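The fingers straddle the knob: tips at about (568,265) and (628,245), knob at (594,240). I'll close now.

Request:
servo_tool:
  rows:
    - [0.25, 0, 0, 0, 0, 0, 0]
    - [0.15, 0, 0, 0, 0, 0, 0]
    - [0, 0, 0, 0, 0, 0, 0]
    - [0, 0, 0, 0, 0, 0, 0]
    - [0, 0, 0, 0, 0, 0, 0]
    - [0, 0, 0, 0, 0, 0, 0]

```text
clock: 4.35
position: [500.8, 172.1, 144.9]
ee_rot: [-0.649, 0.761, 0.0, 0.0]
contact_force: [-3.5, 1.7, 5.7]
gripper_width: 16.4
```

```bash
python3 -c "
from h import *
rep()"
```

```text
t 4.35 p [500.8 172.1 144.9] yawx -99.1 tilt 0.02 F [-3.5  1.7  5.7] T [0.36 1.06 0.02] w 16.4 j [ 0.64  0.32 -0.36 -0.   -0.89 -0.8 ]
```

Request:
servo_tool:
  rows:
    - [0, 0, 0.1, 0, 0, 0, 0]
    - [0, 0, 0, 0, 0, 0, 0]
    - [0, 0, 0, -0.3, 0, 0, 0]
    - [0, 0, 0, 0, 0, 0, 0]

```text
clock: 4.75
position: [500.0, 172.2, 147.1]
ee_rot: [-0.649, 0.761, 0.0, 0.0]
contact_force: [-0.8, 0.6, -0.8]
gripper_width: 16.4
```

```bash
python3 -c "
from h import *
rep()"
```

```text
t 4.75 p [500.  172.2 147.1] yawx -99.1 tilt 0.01 F [-0.8  0.6 -0.8] T [ 0.16 -0.13 -0.03] w 16.4 j [ 0.64  0.31 -0.36 -0.   -0.89 -0.8 ]
```

Request:
servo_tool:
  rows:
    - [0, 0, 0, -0.7, 0, 0, 0]
    - [0, 0, 0, -0.8, 0, 0, 0]
    - [0, 0, 0, -0.8, 0, 0, 0]
    - [0, 0, 0, -0.8, 0, 0, 0]
    - [0, 0, 0, -0.8, 0, 0, 0]
    - [0, 0, 0, -0.8, 0, 0, 0]
    - [0, 0, 0, 0, 0, 0, 0]

```text
clock: 5.45
position: [500.5, 172.4, 195.9]
ee_rot: [-0.649, 0.761, -0.0, 0.001]
contact_force: [0.1, 0.1, -0.5]
gripper_width: 16.2
```

Run:
```python
from h import *
a=np.radians(-9);d=np.array([np.sin(a),-np.cos(a),0])
rep(np.array([500,172.2,194])+d*72)
s=get_image("side");save(s,"pics/c4.png",(150,90,310,250),3.5)
```

```text
t 5.45 p [500.5 172.4 195.9] yawx -99.1 tilt 0.16 F [ 0.1  0.1 -0.5] T [ 0.04 -0.04  0.02] w 16.2 j [ 0.64  0.26 -0.3   0.   -1.01 -0.8 ]
tool shift cm [7.23 0.04 0.18]
```

View pics/c4.png

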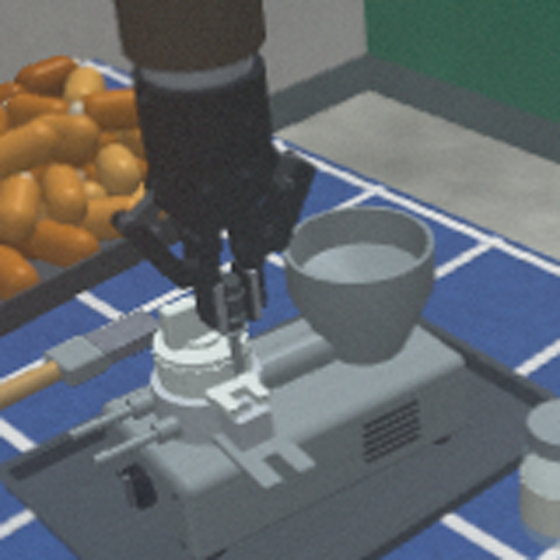

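Run:
```python
from h import *
t=get_image("top");s=get_image("side")
save(t,"pics/c5.png",(235,225,265,260),16)
T=lambda x,y:((x+.5)/4.2+180-.5,(y+.5)/4.2+150-.5)
for p in[(328,402),(281,396),(330,391),(325,412),(332,370),(326,437)]:print(p,onz(t,*T(*p),90).round(1))
for p in[(265,484),(312,464),(274,480),(300,468)]:print("s",p,onz(s,(p[0]+.5)/3.5+149.5,(p[1]+.5)/3.5+89.5,90).round(1))
```

```text
(328, 402) [491.7 119.9  90. ]
(281, 396) [495.9 148.   90. ]
(330, 391) [498.2 118.6  90. ]
(325, 412) [485.7 121.8  90. ]
(332, 370) [510.9 117.3  90. ]
(326, 437) [470.7 121.3  90. ]
s (265, 484) [474.2 126.4  90. ]
s (312, 464) [508.6 118.2  90. ]
s (274, 480) [480.8 125.   90. ]
s (300, 468) [500.4 121.2  90. ]
```

View pics/c5.png

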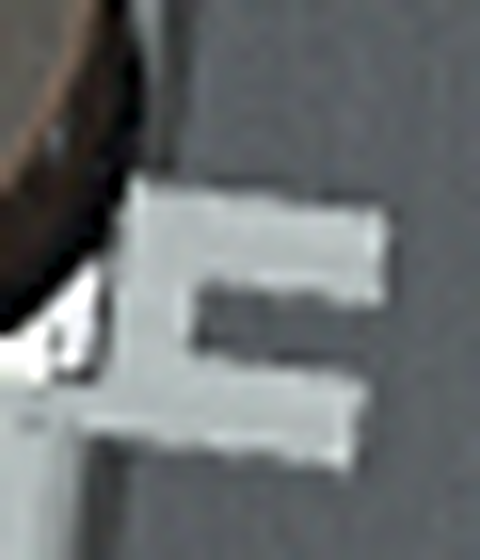

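The crop shows the slot clearly (16x): closed end at (190,316), mouth centre at (377,342), outer tip corners at (388,212) and (350,465).

Run:
```python
from h import *
t=get_image("top")
f=lambda x,y:onz(t,(x+.5)/16+234.5,(y+.5)/16+224.5,90)
c=f(190,316);m=f(377,342);a=f(388,212);b=f(350,465);print(c,m,a,b,(a+b)/2)
u=(m-c)/np.linalg.norm(m-c);print(np.linalg.norm(m-c),np.degrees(np.arctan2(u[0],-u[1])),"yaw tips",np.degrees(np.arctan2(*(a-b)[1::-1])))
n=c+5*u;print("notch",n,(m-23*u))
```

```text
[494.93193701 148.31794702  90.        ] [490.18423656 118.9525223   90.        ] [510.71472807 116.97058383  90.        ] [470.9184425  123.42081286  90.        ] [490.81658529 120.19569834  90.        ]
29.74674484281236 -9.183913635129784 yaw tips -9.206505574404249
notch [494.13391684 143.38204145  90.        ] [493.85512932 141.65768793  90.        ]
```

Request:
servo_tool:
  rows:
    - [0, 1.5, 0.02, 0, 0, 0, 0]
    - [0, 2, 0.03, 0, 0, 0, 0]
    - [0, 2, 0.03, 0, 0, 0, 0]
    - [0, 1.5, 0.03, 0, 0, 0, 0]
    - [0, 0.5, 0, 1.5, 0, 0, 0]
    - [0, 0, 0, 2, 0, 0, 0]
    - [0, 0, 0, 2, 0, 0, 0]
    - [0, 0, 0, 1.5, 0, 0, 0]
    - [0, 0, 0, 0.9, 0, 0, 0]
    - [0, 0, 0, 0.3, 0, 0, 0]
    - [0, 0, 0, 0, 0, 0, 0]
    - [0, 0, 0, 0, 0, 0, 0]

```text
clock: 6.85
position: [487.5, 98.3, 113.0]
ee_rot: [-0.649, 0.761, -0.0, 0.001]
contact_force: [-0.3, 0.3, -0.1]
gripper_width: 16.3
```

Run:
```python
from h import *
rep([494.4,141,112])
s=get_image("side");save(s,"pics/c6.png",(170,130,290,260),4.5)
```

```text
t 6.85 p [487.5  98.3 113. ] yawx -99.1 tilt 0.09 F [-0.3  0.3 -0.1] T [-0.03 -0.03 -0.05] w 16.3 j [ 0.53  0.31 -0.48  0.   -0.78 -0.68]
tool shift cm [-4.32 -0.01  0.11]
```

View pics/c6.png

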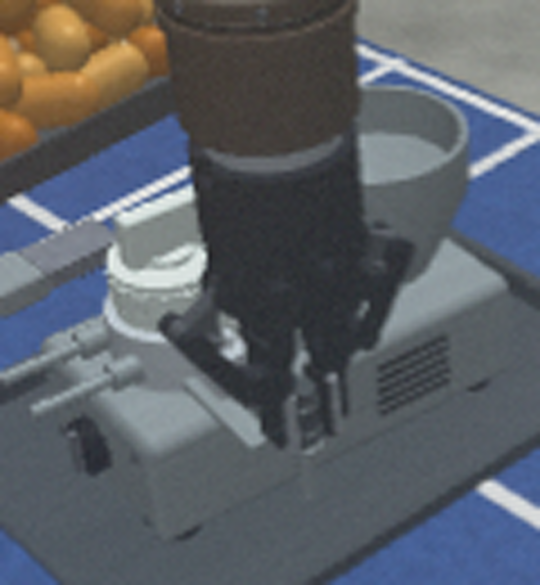

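The pin is held upright outside the bracket: collar near (312,445), shank tip near (308,495). I'll slide it in.

Request:
servo_tool:
  rows:
    - [0, -0.8, 0, 0, 0, 0, 0]
    - [0, -0.8, 0, 0, 0, 0, 0]
    - [0, -0.8, 0, 0, 0, 0, 0]
    - [0, -0.7, 0, 0, 0, 0, 0]
    - [0, -0.6, 0, 0, 0, 0, 0]
    - [0, -0.5, 0, 0, 0, 0, 0]
    - [0, 0, 0, 0, 0, 0, 0]

```text
clock: 7.6
position: [493.8, 140.4, 112.2]
ee_rot: [-0.649, 0.761, -0.0, 0.0]
contact_force: [0.4, -0.2, -1.0]
gripper_width: 16.0
```

Run:
```python
from h import *
rep([494.4,141,112])
```

```text
t 7.6 p [493.8 140.4 112.2] yawx -99.0 tilt 0.0 F [ 0.4 -0.2 -1. ] T [-0.03  0.02 -0.03] w 16.0 j [ 0.59  0.34 -0.44  0.   -0.8  -0.75]
tool shift cm [-0.07 -0.05  0.02]
```

Request:
servo_tool:
  rows:
    - [0, 0, 0, 0.2, 0, 0, 0]
    - [0, 0, 0, 0.1, 0, 0, 0]
    - [0, 0, 0, 0, 0, 0, 0]

```text
clock: 7.9
position: [493.4, 139.4, 109.0]
ee_rot: [-0.649, 0.761, 0.0, -0.0]
contact_force: [0.3, 0.1, -0.3]
gripper_width: 16.5
```

Request:
servo_tool:
  rows:
    - [0, 0, 0, 0.1, 0, 0, 0]
    - [0, 0, 0, 0, 0, 0, 0]

```text
clock: 8.1
position: [493.6, 139.6, 108.3]
ee_rot: [-0.649, 0.761, -0.0, -0.0]
contact_force: [-0.8, -0.5, -0.5]
gripper_width: 16.4
```

Run:
```python
from h import *
rep([494.4,141,112])
```

```text
t 8.1 p [493.6 139.6 108.3] yawx -99.1 tilt 0.0 F [-0.8 -0.5 -0.5] T [0.   0.03 0.03] w 16.4 j [ 0.59  0.34 -0.44  0.   -0.79 -0.75]
tool shift cm [-0.15 -0.05 -0.37]
```

Request:
servo_tool:
  rows:
    - [0, 0, 0, 0.1, 0, 0, 0]
    - [0, 0, 0, 0, 0, 0, 0]

```text
clock: 8.3
position: [493.7, 139.6, 108.1]
ee_rot: [-0.649, 0.761, -0.0, 0.0]
contact_force: [-1.6, -0.7, 4.5]
gripper_width: 16.6
```

Request:
servo_tool:
  rows:
    - [0, 0, 0, 0.1, 0, 0, 0]
    - [0, 0, 0, 0, 0, 0, 0]

```text
clock: 8.5
position: [493.8, 139.6, 108.0]
ee_rot: [-0.649, 0.761, -0.0, 0.0]
contact_force: [-3.6, 0.2, 10.7]
gripper_width: 16.3
```

Run:
```python
from h import *
rep([494.4,141,112])
```

```text
t 8.5 p [493.8 139.6 108. ] yawx -99.0 tilt 0.04 F [-3.6  0.2 10.7] T [-0.2   1.14  0.06] w 16.3 j [ 0.59  0.34 -0.44  0.   -0.78 -0.75]
tool shift cm [-0.15 -0.04 -0.4 ]
```

Request:
servo_tool:
  rows:
    - [0, 0, 0, -0.1, 0, 0, 0]
    - [0.25, 0, 0, 0, 0, 0, 0]
    - [0.35, 0, 0, 0, 0, 0, 0]
    - [0.45, 0, 0, 0, 0, 0, 0]
    - [0.45, 0, 0, 0, 0, 0, 0]
    - [0.45, 0, 0, 0, 0, 0, 0]
    - [0.45, 0, 0, -1, 0, 0, 0]
    - [0.45, 0, 0, -2, 0, 0, 0]
    - [0.45, 0, 0, -4, 0, 0, 0]
    - [0.45, 0, 0, -4, 0, 0, 0]
    - [0.45, 0, 0, -2, 0, 0, 0]
    - [0.45, 0, 0, 0, 0, 0, 0]

```text
clock: 9.7
position: [495.4, 140.6, 241.9]
ee_rot: [-0.649, 0.761, -0.001, 0.004]
contact_force: [0.7, -0.6, 0.3]
gripper_width: 38.3
```

Run:
```python
from h import *
rep([506.8,222,236])
t=get_image("top");s=get_image("side")
A=cv2.resize(t["image"][190:290,180:275],None,fx=4.2,fy=4.2,interpolation=cv2.INTER_CUBIC);B=cv2.resize(s["image"][110:250,150:290],None,fx=2.85,fy=2.85,interpolation=cv2.INTER_CUBIC)
c=np.zeros((600,800,3),np.uint8);c[:A.shape[0],:399]=A[:,:399];c[:B.shape[0],401:401+B.shape[1]]=B[:,:399]
cv2.imwrite("pics/c7.png",c[:430,:,::-1])
```

```text
t 9.7 p [495.4 140.6 241.9] yawx -99.0 tilt 0.52 F [ 0.7 -0.6  0.3] T [ 0.01  0.03 -0.  ] w 38.3 j [ 0.59  0.19 -0.26  0.   -1.1  -0.75]
tool shift cm [-8.22  0.16  0.63]
```

View pics/c7.png

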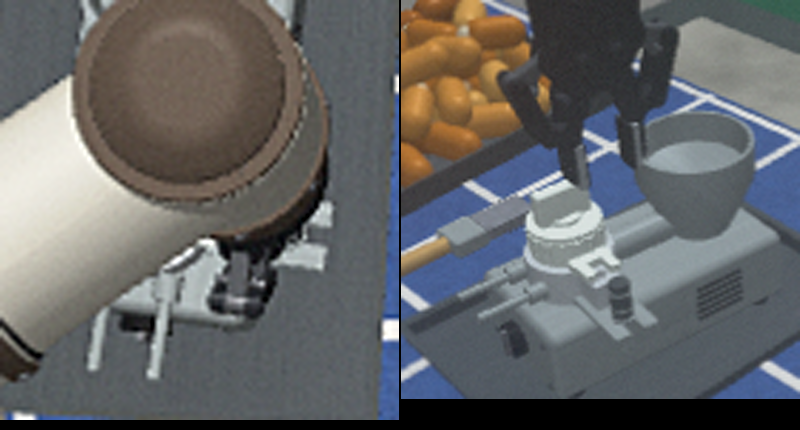

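Request:
servo_tool:
  rows:
    - [0.45, -2.7, 0.03, 0, 0, 0, 0]
    - [0.45, -2.8, 0.03, 0, 0, 0, 0]
    - [0.45, -2.8, 0.03, 0, 0, 0, 0]
    - [0.45, 0, 0, 0, 0, 0, -8]
    - [0.45, 0, 0, 0, 0, 0, -8]
    - [0.45, 0, 0, 0, 0, 0, -8]
    - [0.45, 0, 0, 0, 0, 0, -8]
    - [0.45, 0, 0, 0, 0, 0, -8]
    - [0.45, 0, 0, 0, 0, 0, -8]
    - [0.45, 0, 0, 0, 0, 0, -8]
    - [0.45, 0, 0, 0, 0, 0, -8]
    - [0.45, 0, 0, 0, 0, 0, -8]

```text
clock: 11.0
position: [505.0, 221.3, 235.4]
ee_rot: [0.973, -0.231, -0.001, 0.001]
contact_force: [0.2, 1.0, -1.2]
gripper_width: 38.6
```

Request:
servo_tool:
  rows:
    - [0.45, 0, 0, 0, 0, 0, -8]
    - [0.45, 0, 0, 0, 0, 0, -8]
    - [0.45, 0, 0, 0, 0, 0, -2]
    - [0.45, 0, 0, 0, 0, 0, 0]

```text
clock: 11.4
position: [505.1, 221.3, 235.6]
ee_rot: [0.997, -0.079, -0.001, 0.001]
contact_force: [0.2, 0.2, -0.1]
gripper_width: 38.6
```

Run:
```python
from h import *
rep([507.5,222.5,160])
```

```text
t 11.4 p [505.1 221.3 235.6] yawx -9.1 tilt 0.21 F [ 0.2  0.2 -0.1] T [-0.03  0.08 -0.03] w 38.6 j [ 0.71  0.27 -0.18 -0.   -1.13  0.71]
tool shift cm [ 0.23 -0.17  7.56]
```

Request:
servo_tool:
  rows:
    - [0.45, 0.1, -0.1, 1.5, 0, 0, 0]
    - [0.45, 0.13, -0.07, 2, 0, 0, 0]
    - [0.45, 0, 0, 1.5, 0, 0, 0]
    - [0.45, 0, 0, 1, 0, 0, 0]
    - [0.45, 0, 0, 0.8, 0, 0, 0]
    - [0.45, 0, 0, 0.6, 0, 0, 0]
    - [0.45, 0, 0, 0, 0, 0, 0]
    - [0.45, 0, 0, 0, 0, 0, 0]

```text
clock: 12.2
position: [508.7, 223.3, 163.7]
ee_rot: [0.997, -0.079, 0.0, -0.0]
contact_force: [-0.3, -0.5, 0.9]
gripper_width: 38.3
```

Run:
```python
from h import *
rep([507.5,222.5,160])
s=get_image("side");save(s,"pics/c8.png",(160,110,280,240),4.5)
```

```text
t 12.2 p [508.7 223.3 163.7] yawx -9.1 tilt 0.05 F [-0.3 -0.5  0.9] T [-0.01 -0.03 -0.02] w 38.3 j [ 0.71  0.34 -0.28  0.   -0.96  0.71]
tool shift cm [-0.1   0.1   0.37]
```

View pics/c8.png

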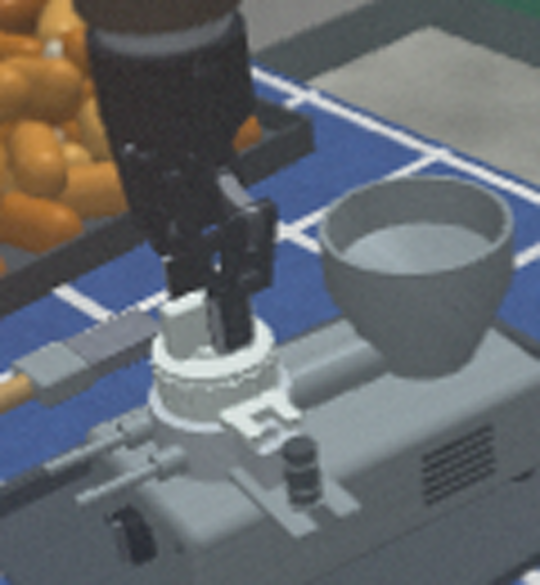

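The fingers straddle the bar (near finger at (232,325), bar front at (180,325)). The pin hangs upright at (302,470).

Request:
servo_tool:
  rows:
    - [0.45, 0, 0, 0.2, 0, 0, 0]
    - [0.3, 0, 0, 0, 0, 0, 0]
    - [0.2, 0, 0, 0, 0, 0, 0]
    - [0.1, 0, 0, 0, 0, 0, 0]
    - [0, 0, 0, 0, 0, 0, 0]
    - [0, 0, 0, 0, 0, 0, 0]
    - [0, 0, 0, 0, 0, 0, 0]
    - [0, 0, 0, 0, 0, 0, 0]

```text
clock: 13.05
position: [508.8, 224.3, 161.7]
ee_rot: [0.997, -0.079, 0.001, -0.001]
contact_force: [-0.4, 5.1, -0.2]
gripper_width: 13.3
```

Run:
```python
from h import *
rep([507.5,222.5,160])
```

```text
t 13.05 p [508.8 224.3 161.7] yawx -9.1 tilt 0.16 F [-0.4  5.1 -0.2] T [ 1.55  0.2  -0.04] w 13.3 j [ 0.71  0.34 -0.28 -0.   -0.95  0.71]
tool shift cm [-0.11  0.19  0.17]
```

Request:
servo_tool:
  rows:
    - [0, 0, -0.12, 0, 0, 0, 0]
    - [0, 0, 0, 0, 0, 0, -2]
    - [0, 0, 0, 0, 0, 0, -2]
    - [0, 0, 0, 0, 0, 0, 0]
    - [0, 0, 0, 0, 0, 0, 0]

```text
clock: 13.55
position: [509.0, 224.3, 161.9]
ee_rot: [0.999, -0.044, 0.001, -0.0]
contact_force: [0.2, 2.2, 3.0]
gripper_width: 12.8
```

Run:
```python
from h import *
rep()
```

```text
t 13.55 p [509.  224.3 161.9] yawx -5.1 tilt 0.07 F [0.2 2.2 3. ] T [ 0.52 -0.07  0.03] w 12.8 j [ 0.71  0.34 -0.28  0.   -0.95  0.77]
```

Request:
servo_tool:
  rows:
    - [0, 0, 0, 0, 0, 0, -2]
    - [0, 0, 0, 0, 0, 0, -2]
    - [0, 0, 0, 0, 0, 0, 0]
    - [0, 0, 0, 0, 0, 0, 0]

```text
clock: 13.95
position: [509.0, 224.3, 161.8]
ee_rot: [1.0, -0.01, 0.001, -0.0]
contact_force: [0.7, 1.3, 3.4]
gripper_width: 13.0
```

Run:
```python
from h import *
rep()
```

```text
t 13.95 p [509.  224.3 161.8] yawx -1.1 tilt 0.06 F [0.7 1.3 3.4] T [ 0.35 -0.17  0.06] w 13.0 j [ 0.71  0.34 -0.28  0.   -0.95  0.84]
```

Request:
servo_tool:
  rows:
    - [0, 0, 0, 0, 0, 0, -2]
    - [0, 0, 0, 0, 0, 0, -2]
    - [0, 0, 0, 0, 0, 0, 0]
    - [0, 0, 0, 0, 0, 0, 0]

```text
clock: 14.35
position: [508.8, 224.2, 161.6]
ee_rot: [1.0, 0.025, 0.0, 0.0]
contact_force: [0.2, 0.9, 4.6]
gripper_width: 13.2
```

Run:
```python
from h import *
rep()
s=get_image("side");save(s,"pics/c9.png",(170,150,270,240),5)
```

```text
t 14.35 p [508.8 224.2 161.6] yawx 2.9 tilt 0.04 F [0.2 0.9 4.6] T [ 0.23 -0.3   0.04] w 13.2 j [ 0.71  0.34 -0.28  0.   -0.95  0.91]
```

View pics/c9.png

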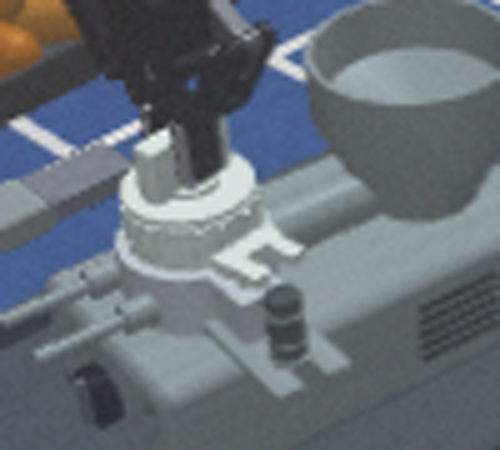

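The fork has visibly swung counter-clockwise off the bore (now near (265,250)), with almost no torque and a growing lift force, so this is the right way and the thread is right-handed. I'll carry on, rising with it.

Request:
servo_tool:
  rows:
    - [0, 0, 0, -0.06, 0, 0, -4]
    - [0, 0, 0, -0.03, 0, 0, -4]
    - [0, 0, 0, -0.03, 0, 0, -4]
    - [0, 0, 0, -0.02, 0, 0, -4]
    - [0, 0, 0, -0.02, 0, 0, -4]
    - [0, 0, 0, 0, 0, 0, 0]
    - [0, 0, 0, 0, 0, 0, 0]

```text
clock: 15.1
position: [508.6, 224.6, 162.7]
ee_rot: [0.98, 0.198, 0.0, -0.0]
contact_force: [1.0, 2.9, 1.6]
gripper_width: 13.0
```

Run:
```python
from h import *
rep()
```

```text
t 15.1 p [508.6 224.6 162.7] yawx 22.8 tilt 0.02 F [1.  2.9 1.6] T [ 0.65 -0.4   0.04] w 13.0 j [ 0.71  0.34 -0.28 -0.   -0.95  1.26]
```

Request:
servo_tool:
  rows:
    - [0, 0, 0, -0.02, 0, 0, -4]
    - [0, 0, 0, -0.02, 0, 0, -4]
    - [0, 0, 0, -0.02, 0, 0, -4]
    - [0, 0, 0, -0.02, 0, 0, -4]
    - [0, 0, 0, -0.02, 0, 0, -3.6]
    - [0, 0, 0, 0, 0, 0, 0]
    - [0, 0, 0, 0, 0, 0, 0]

```text
clock: 15.8
position: [508.7, 224.8, 163.7]
ee_rot: [0.932, 0.362, 0.0, -0.0]
contact_force: [1.3, 4.4, 0.2]
gripper_width: 12.9
```

Run:
```python
from h import *
rep()
```

```text
t 15.8 p [508.7 224.8 163.7] yawx 42.4 tilt 0.06 F [1.3 4.4 0.2] T [ 1.36 -0.51  0.05] w 12.9 j [ 0.71  0.34 -0.28 -0.   -0.96  1.6 ]
```

Request:
servo_tool:
  rows:
    - [0, 0.07, -0.07, 0, 0, 0, 0]
    - [0, 0, 0, -0.2, 0, 0, 0]
    - [0, 0, 0, -0.2, 0, 0, 0]
    - [0, 0, 0, 0, 0, 0, 0]

```text
clock: 16.2
position: [507.9, 225.1, 167.2]
ee_rot: [0.932, 0.362, -0.001, -0.0]
contact_force: [1.2, 2.5, -4.7]
gripper_width: 12.9
```

Run:
```python
from h import *
rep()
```

```text
t 16.2 p [507.9 225.1 167.2] yawx 42.5 tilt 0.12 F [ 1.2  2.5 -4.7] T [ 0.94 -0.32  0.02] w 12.9 j [ 0.71  0.34 -0.27 -0.   -0.97  1.6 ]
```

Request:
servo_tool:
  rows:
    - [0, 0, 0, -0.4, 0, 0, 0]
    - [0, 0, 0, -0.6, 0, 0, 0]
    - [0, 0, 0, -0.8, 0, 0, 0]
    - [0, 0, 0, -1, 0, 0, 0]
    - [0, 0, 0, -1.2, 0, 0, 0]
    - [0, 0, 0, -1.2, 0, 0, 0]
    - [0, 0, 0, -1.2, 0, 0, 0]
    - [0, 0, 0, -1.2, 0, 0, 0]
    - [0, 0, 0, -1, 0, 0, 0]
    - [0, 0, 0, -0.6, 0, 0, 0]
    - [0, 0, 0, -0.3, 0, 0, 0]
    - [0, 0, 0, 0, 0, 0, 0]

```text
clock: 17.4
position: [508.6, 225.4, 263.1]
ee_rot: [0.932, 0.363, 0.0, -0.0]
contact_force: [0.0, 0.9, -2.1]
gripper_width: 12.9
```

Request:
servo_tool:
  rows:
    - [0, 0, 0, 0, 0, 0, 0]
    - [0, 0, 0, 0, 0, 0, 0]
    - [0, 0, 0, 0, 0, 0, 0]
    - [0, 0, 0, 0, 0, 0, 0]
    - [0, 0, 0, 0, 0, 0, 0]
    - [0, 0, 0, 0, 0, 0, 0]
    - [0, 0, 0, 0, 0, 0, 0]
    - [0, 0, 0, 0, 0, 0, 0]

```text
clock: 18.2
position: [508.6, 225.3, 262.9]
ee_rot: [0.932, 0.363, 0.0, 0.0]
contact_force: [0.3, -0.2, -2.5]
gripper_width: 13.2
```

Run:
```python
from h import *
s,M=rep([507.8,223,262]);print(s["joint_vel"].round(3))
s=get_image("side");save(s,"pics/c10.png",(150,80,290,240),4)
```

```text
t 18.2 p [508.6 225.3 262.9] yawx 42.5 tilt 0.0 F [ 0.3 -0.2 -2.5] T [-0.    0.01  0.05] w 13.2 j [ 0.71  0.25 -0.13  0.   -1.19  1.6 ]
tool shift cm [-0.21  0.12  0.09]
[-0.     0.001 -0.001 -0.     0.    -0.   ]
```

View pics/c10.png

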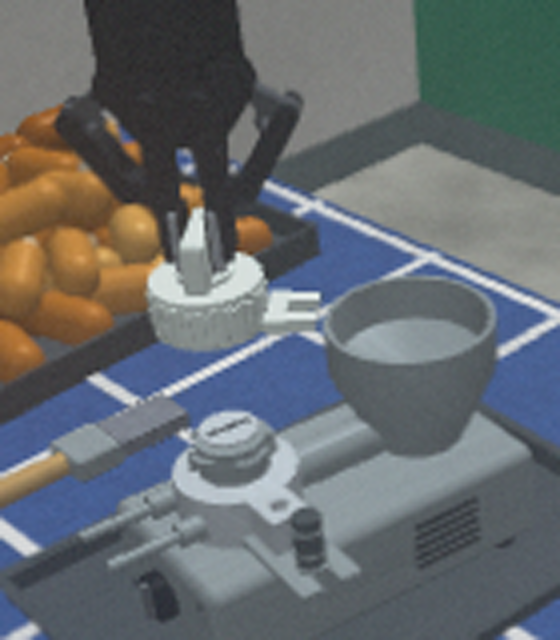

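The cap is off and held level above the bare neck (cap at (208,305), neck at (230,445)), and the pin hangs upright in the notch at (310,540). The arm is still, so I'm handing in.

```bash
python3 -c "
from h import *
print(job_done())"
```

```text
the job is handed in; nothing more can be done
None
```

The pump of the filler on the black tray is open, and I handed the job in at about 18 s of the 64 s allowed.

- **Pin:** I drew it up out of the bore, hung it by its collar in the bracket's side notch and let go. The last picture shows it hanging upright there.
- **Cap:** I tried it counter-clockwise first and it gave with almost no torque, so this cap has a right-hand thread and the other way was never tried. I turned it about 0.9 rad and lifted it off straight.
- **Final pose:** The gripper holds the cap about 100 mm above its screwed-home position, over its own bare neck. The tool tilt read 0.0°, the joint speeds were near zero, and the measured load was about 2.5 N, which fits the cap's weight.
- **Forces and surroundings:** The highest wrist force I read was about 11 N. I did not go near the other filler, the jar, the cup or the brush.

No check failed. The two camera views disagreed by a few millimetres on the bar, hopper and bracket. I corrected for this using the contact forces when closing on the pin and the cap.

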